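Hang the pocket back in the file frame

ROBOT

A 6-joint arm with a two-finger parallel gripper is mounted at the origin on a cart in front of the work surface, level with it; the furniture and walls round the work are solid. World frame = base frame: x ahead of the robot, y to its left, z up, the work surface at z = 0. Lengths are in m, angles in degrees, forces in N, time in s.
With the tool pointing down it reaches from about 0.25 to 0.725 m from the base axis. Payload 9.7 kg.
Tool frame: the origin (TCP) lies at the very end of the fingers, on their centre line; the grasp point (between the pads) lies 19 mm behind it (bot.grip_point_offset is the z of the grasp point in the tool frame, in m); z points along the fingers, x is the direction in which the jaws open and shut, and the axes are right-handed (so a half turn about z gives the same grasp; the last joint's range is limited). The gripper opens to 85 mm and grips with 20 to 120 N. Pads are 22 mm wide; open, the fingers measure 114 mm over their backs; the gripper's body (76 mm by 85 mm) begins 54 mm behind the grasp point. The pads swing forward as they close: fully open they stand 13 mm farther back than shut.
Start: joints at [-70.417, 4.979, 10.078, 95.1, 0, 90], TCP at [0.184, -0.518, 0.231] pointing down, gripper open.
Joint ranges: [-179.16, 179.16], [-48.56, 103.87], [-65.8, 70.77], [-126.05, 130.52], [-82.76, 87.17], [-180, 180]. Speed limits (degrees/s): [127.2, 127.2, 147.25, 180, 180, 180].

INTERFACE

Orientations are given as [roll, pitch, yaw] about the fixed x, y, z axes, in that order (R = Rz(yaw) Ry(pitch) Rx(roll)).
In Python, from workcell import get_obs, viewer, job_done, bot gives the robot as it stands.
- The arm moves only by the shell command python3 -m handwheel 'ROWS' [FORCE]. ROWS is JSON, a list of rows, each a list of 5 numbers: the closure, from 0 (fully open) to 1 (shut), then the shift along the world's x, y, z in m, then the turn about the world's z in degrees. A call has 1 to 5 rows; each row is the pose to reach, as a shift and turn from the pose measured when the call began; what a row does not reach only later rows make up. A row lasts 1/10 s, in which the tool goes at most 50 mm and 8.59 degrees, less where a joint would pass 70% of its speed; a pose out of reach is approached as far as the arm can. A call with a gripper value outside its range is refused whole. The fingers move at their own pace and stop on an object; FORCE is the grip in N (left out, the last holds). Time passes only in rows, so rows that repeat a pose let the fingers close. It gives the time, the measured TCP pose, the force and the opening at its end, in the units of the state.
- get_obs(): the state, without advancing time (a new reading comes with each control period).
- viewer.camera(name): name is "scene" or "top"; returns a dict with "color" (420x560x3 uint8, blue, green, red), "K" (3x3 intrinsics, pixels), "origin" and "orientation" of the camera in the world. Camera axes: x right, y down, z forward; pixel columns grow to the right and rows downward; lengths in m; the calibration is good to about 2 mm. A picture is of the moment at which its call begins. There is no depth.
- job_done(): hands the job in, once; it reports no verdict.
The state is a dict: "time": time; "q": joint angles; "qd": joint speeds; "joint_efforts": joint torques, N m; "ee_pos": TCP position; "tcp_rot": TCP orientation; "wrist_force": force on the tool from outside, world axes, zero at the start; "torque": the same for the moment, N m; "opening": finger opening in m.
Only numpy, scipy, OpenCV 4.12 (cv2) and the standard library are available. Lean on these libraries where they do the work, as an engineer would, in place of code of your own. Each camera call takes 0.05 s, during which the arm holds its last target.

TASK

Pick up the blue hanging pocket by its grip and lower it between the two dividers in the hanging-file frame, then feel for the notches by sliding its hooks lightly along the rails until both drop fully home, and let go. Do it gently: do not force or drop the pocket on the frame, leave both dividers hanging where they are, and do not disturb the other things on the desk.

Things in the scene. Friction and masses are not known exactly. Their poses are not given: they have to be found in the camera images.
- pocket_grip (a point): Where to pinch the blue hanging pocket: centre of its rubber-faced upright grip, 12 mm thick (x), 36 mm wide (y), rising from the pocket's top edge (72 mm) to 136 mm above its underside. This point is 122 mm above the underside, 14 mm below the grip's top. z up; both ends and both faces are alike, so half a turn makes no difference.
- pocket_hook (a point): Middle of the pocket at the level of its hooks' undersides: 66 mm above the pocket's underside, 56 mm below pocket_grip, same axes. The two steel hooks stick out at the ends along y: bars 6 mm thick (x), reaching 84.5 mm from the middle; the outer tip (80.5 to 84.5 mm out) is turned down to 9 mm below the bar's underside.
- pocket: The blue hanging pocket: rigid open-topped box, 20 mm thick (x), 120 mm long (y), 72 mm high without its grip, 0.16 to 0.28 kg, standing upright on the desk at the start. Origin at the centre of its underside.
- rack_top (a point): Middle of the file frame at the level of the flat tops of its two rails, 100 mm above the desk. Rails run along x at y = -70 and +70 mm, topped with 9 mm wide orange strips, notched, on soft rubber: the pair sinks about 1 mm per 8 N. Hooks on the flat tops: pocket_hook at z = 0 in this frame; home in the notches: about z = -6 mm.
- rack: Dark steel hanging-file frame, fixed, 190 (x) by 148 (y) mm; origin on the desk under its middle. Each rail's orange strip has one notch across it, 8 mm wide (10 mm at its bevelled mouth), 6.3 mm deep; the two lie exactly opposite. They lie anywhere within 10 mm of the frame's middle along x, which is NOT measured: slide the hooks lightly along the flat tops until they drop in.
- front_divider_mid (a point): Grey divider hanging loose by two such hooks on the flat rail tops, on the -x side of the notches: 8 mm thick (x), 120 mm long (y), 72 mm high, 0.12 kg. Point in its middle at the level of its hooks' undersides; its top edge is 6 mm and its label tab 14 mm higher. Only its weight holds it: it slides or swings when touched.
- rear_divider_mid (a point): Green divider, like the grey one, on the +x side of the notches; point as for the grey one. The two hang 56 to 60 mm apart (centre to centre), so the free gap between their faces is 48 to 52 mm.
- front_divider: The grey divider; origin at the centre of its underside, 66 mm below front_divider_mid.
- rear_divider: The green divider; origin at the centre of its underside, 66 mm below rear_divider_mid.
- mug_tea: Bystander: beige tea mug, 90x129x94 mm; origin at the centre of its underside.
- stapler: Bystander: blue and black stapler, 38x151x52 mm; origin at the centre of its underside.
- tape_measure: Bystander: yellow tape measure, 34x79x60 mm; origin at the centre of its underside.
- power_brick: Bystander: white power brick, 74x74x27 mm; origin at the centre of its underside.
Not all that is in view belongs to the job. Of the things shaped like the front_divider, the grey one is meant.

How it is judged (in metres and radians):
On the way, in this order (a step that is already met when the one before it is completed fails the run):
1. the pocket is lifted clear above the rails (z of pocket_hook in the frame of rack_top above 0.06 m), for 0.1 s.
2. both hooks are home in the notches, between the dividers (z of pocket_hook in the frame of rack_top between -0.009 and -0.0042 m and x of pocket_hook in the frame of rack_top between -0.015 and 0.015 m and y of pocket_hook in the frame of rack_top between -0.007 and 0.007 m and angle between the y axis of pocket_grip and the y axis of rack_top, either way round below 0.09 rad and angle between pocket_grip's own z axis and vertical below 0.12 rad), for 0.2 s.
At the end, for the whole second after the job is handed in: Pocket at rest, hooks in the notches (undersides 4.2 to 9 mm below the flat tops; within 15 mm of the frame's middle along the rails, 7 mm across; yaw within 0.09 rad, tilt under 0.12 rad); dividers hang within 12 mm of their start, tilted under 0.2 rad (all of step 2 and linear speed of pocket below 0.02 m/s and angle between each of front_divider_mid, rear_divider_mid's own z axis and vertical below 0.2 rad and distance of each of front_divider_mid, rear_divider_mid from where it was at the start of the episode below 0.012 m); the robot touches nothing.
It fails at once if the front divider is dislodged (pushed along more than 12 mm, or swung or tipped more than 0.5 rad) (distance of front_divider_mid from where it was at the start of the episode above 0.012 m or angle between front_divider_mid's own z axis and vertical above 0.5 rad).
It fails at once if the rear divider is dislodged (pushed along more than 12 mm, or swung or tipped more than 0.5 rad) (distance of rear_divider_mid from where it was at the start of the episode above 0.012 m or angle between rear_divider_mid's own z axis and vertical above 0.5 rad).
It fails at once if the pocket is forced or dropped on the frame (more than 25 N between them) (contact force between pocket and rack above 25 N).
It fails at once if the pocket is pressed on a divider with more than 8 N (contact force between pocket and front_divider above 8 N or contact force between pocket and rear_divider above 8 N).
It fails at once if a thing lying about on the desk is moved more than 20 mm (distance of any of mug_tea, stapler, tape_measure, power_brick from where it was at the start of the episode above 0.02 m).
It also fails if it takes over 64 s, if anything falls off the work surface, if the arm or the gripper's body presses on something with over 40 N, if the wrist force passes 120 N, or if a joint passes its speed limit or range.

## Working session

There is one attempt and no reset: what is moved stays moved. The work goes in short steps, Python scripts to look and compute and a shell command to move; the robot and the scene stay as the last step left them, time stands still between calls to the robot, and variables do not carry over. Pictures are saved under pics/ and viewed, and the job is handed in when it is done.

```bash
mkdir -p pics; ls
python3 - <<'E'
from workcell import get_obs, viewer, bot
import cv2,numpy as np
print(get_obs()); print(bot.grip_point_offset)
for n in("scene","top"):
    c=viewer.camera(n); cv2.imwrite(f"pics/{n}0.png",c["color"]); print(n,c["K"],c["origin"],c["orientation"])
E
```

```text
pics
{'time': 0.0, 'q': array([-7.04143553e+01,  5.01188685e+00,  1.00361568e+01,  9.51001063e+01,
        6.86908125e-04,  9.00013097e+01]), 'qd': array([-0.03651328, -0.01746448,  0.07871276, -0.03111654, -0.06926025,
       -0.01188807]), 'joint_efforts': array([-1.37810734e-03, -5.20382845e+01,  4.64803004e+01,  1.62379991e-02,
       -3.80181007e-05,  6.62565171e-06]), 'ee_pos': array([ 0.18429727, -0.51796731,  0.23059077]), 'tcp_rot': array([-1.79999315e+02,  7.58363871e-02, -7.04156650e+01]), 'wrist_force': array([0.41830279, 0.98980075, 0.04344473]), 'torque': array([ 0.02353303,  0.00408403, -0.04752868]), 'opening': 0.0853844436854836}
-0.0187
scene [[464.133184     0.         273.33299821]
 [  0.         464.133184   213.85505855]
 [  0.           0.           1.        ]] [-0.29428709  0.7089428   0.79141149] [-120.47089407    0.7411403  -136.86643572]
top [[524.56088497   0.         280.39222527]
 [  0.         524.56088497 209.95207212]
 [  0.           0.           1.        ]] [ 0.02889321 -0.02427673  1.42013235] [-161.09716862    0.2202309  -102.26343819]
```

View pics/scene0.png

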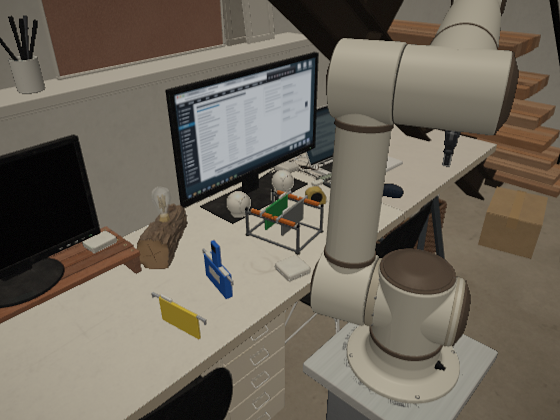

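View pics/top0.png

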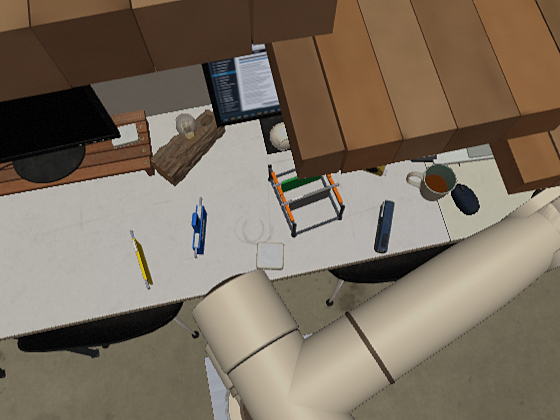

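Run:
```python
import cv2
s=cv2.imread("pics/scene0.png");t=cv2.imread("pics/top0.png")
cv2.imwrite("pics/s1.png",cv2.resize(s[170:350,135:335],None,fx=4,fy=4,interpolation=cv2.INTER_CUBIC)[:600,:800] if 0 else cv2.resize(s[170:320,185:335],(600,600),interpolation=cv2.INTER_CUBIC))
cv2.imwrite("pics/s2.png",cv2.resize(s[225:345,140:260],(600,600),interpolation=cv2.INTER_CUBIC))
cv2.imwrite("pics/t1.png",cv2.resize(t[150:290,120:280],(800,700),interpolation=cv2.INTER_CUBIC)[:600])
cv2.imwrite("pics/t2.png",cv2.resize(t[145:245,250:370],(720,600),interpolation=cv2.INTER_CUBIC))
```

```text
(no output)
```

View pics/s1.png

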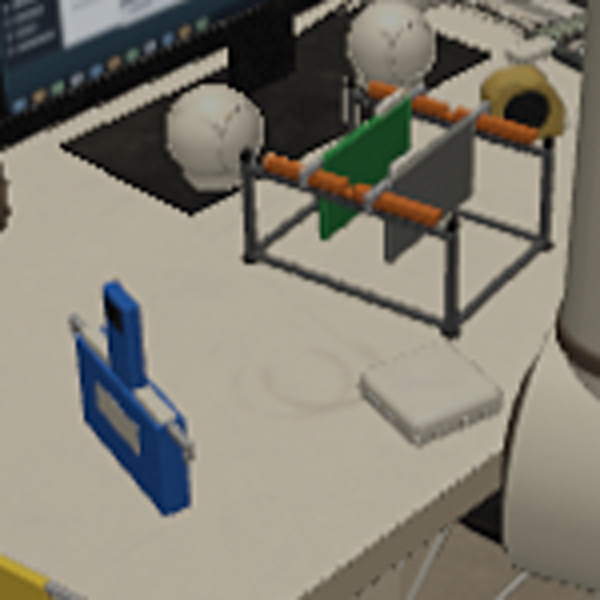

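View pics/s2.png

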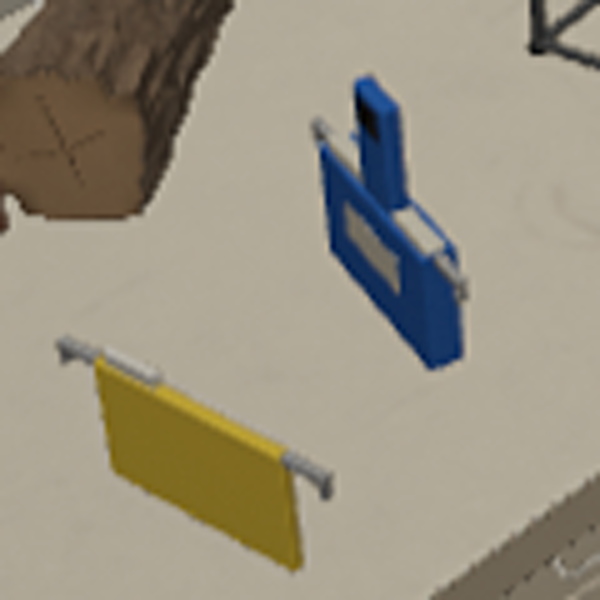

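View pics/t1.png

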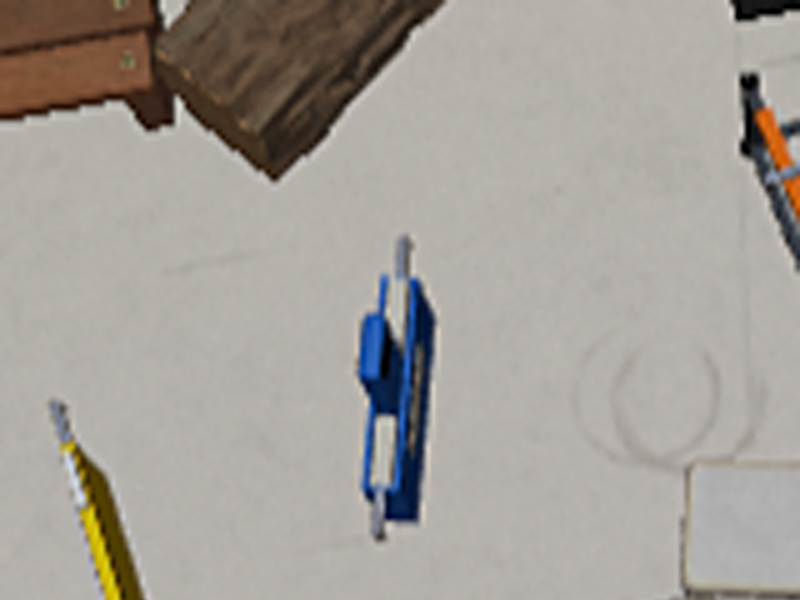

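View pics/t2.png

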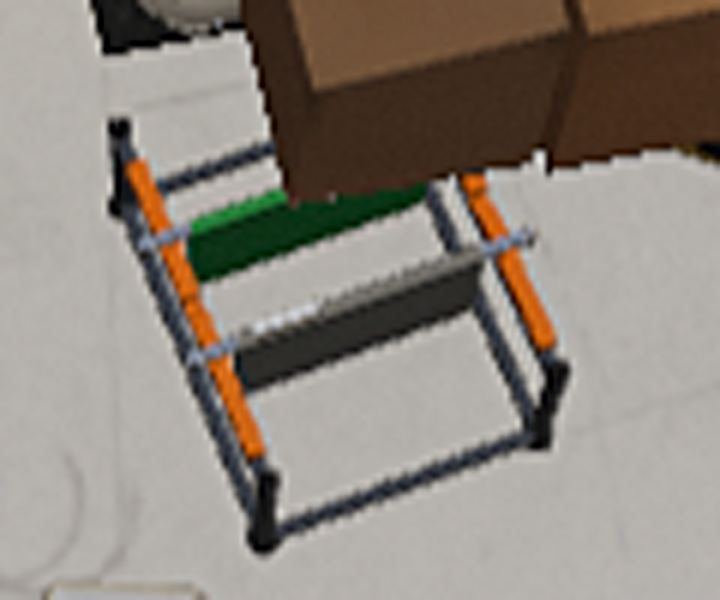

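```bash
cat > h.py <<'E'
import cv2,numpy as np
from scipy.spatial.transform import Rotation as R
from workcell import get_obs, viewer, bot
def snap(n,name=None):
    c=viewer.camera(n)
    if name: cv2.imwrite(f"pics/{name}.png",c["color"])
    return c
def ray(c,p):
    d=np.array([(p[0]-c["K"][0,2])/c["K"][0,0],(p[1]-c["K"][1,2])/c["K"][1,1],1.])
    d=R.from_euler("xyz",c["orientation"],degrees=True).as_matrix()@d
    return np.array(c["origin"]),d/np.linalg.norm(d)
def plane(c,p,z):
    o,d=ray(c,p); return o+d*(z-o[2])/d[2]
def tri(c1,p1,c2,p2):
    o1,d1=ray(c1,p1);o2,d2=ray(c2,p2)
    t=np.linalg.lstsq(np.c_[d1,-d2],o2-o1,rcond=None)[0]
    a=o1+t[0]*d1;b=o2+t[1]*d2
    return (a+b)/2,np.linalg.norm(a-b)
def proj(c,X):
    q=R.from_euler("xyz",c["orientation"],degrees=True).as_matrix().T@(np.array(X)-c["origin"])
    return (c["K"]@q)[:2]/q[2]
E
python3 - <<'E'
from h import *
S=snap("scene");T=snap("top")
# sanity: euler convention: project tcp
print(proj(S,get_obs()["ee_pos"]),proj(T,get_obs()["ee_pos"]))
cv2.imwrite("pics/s3.png",cv2.resize(S["color"][0:150,230:430],(800,600),interpolation=cv2.INTER_CUBIC))
for nm,c,box in(("S",S,(150,330,140,340)),("T",T,(140,300,120,360))):
    h=cv2.cvtColor(c["color"],cv2.COLOR_BGR2HSV)
    for col,lo,hi in(("orange",(5,180,120),(15,255,255)),("blue",(105,150,60),(125,255,255)),("green",(50,150,40),(75,255,255))):
        m=cv2.inRange(h,lo,hi); M=np.zeros_like(m); a,b,e,f=box; M[a:b,e:f]=m[a:b,e:f]
        n,l,st,ce=cv2.connectedComponentsWithStats(M)
        for i in range(1,n):
            if st[i,4]>8:
                pts=np.argwhere(l==i)[:,::-1].astype(np.float32)
                r=cv2.minAreaRect(pts); print(nm,col,st[i],ce[i].round(1),cv2.boxPoints(r).round(1).tolist())
E
```

```text
[446.10089287 164.35080029] [477.79056434 271.60188422]
S orange [277 191   6   2   9] [279.3 191.7] [[277.0, 192.0], [277.0, 191.0], [282.0, 191.0], [282.0, 192.0]]
S orange [289 194  12   6  19] [294.4 196.6] [[288.6000061035156, 196.5], [289.3999938964844, 193.8000030517578], [300.29998779296875, 197.10000610351562], [299.5, 199.6999969482422]]
S orange [305 199  14   6  37] [311.5 201. ] [[304.6000061035156, 200.3000030517578], [305.3999938964844, 197.60000610351562], [318.3999938964844, 201.5], [317.6000061035156, 204.1999969482422]]
S orange [252 209   7   4  19] [255.3 210.5] [[251.8000030517578, 210.60000610351562], [252.60000610351562, 208.1999969482422], [258.6000061035156, 210.1999969482422], [257.79998779296875, 212.60000610351562]]
S orange [263 213  10   6  26] [267.8 214.9] [[263.0, 214.0], [264.3999938964844, 211.1999969482422], [273.20001220703125, 215.60000610351562], [271.79998779296875, 218.39999389648438]]
S orange [280 218  15   7  39] [287.1 221.2] [[279.6000061035156, 220.1999969482422], [280.3999938964844, 217.8000030517578], [294.29998779296875, 222.10000610
[... 1148 characters left out ...]
37.4 194.3] [[332.5, 187.10000610351562], [335.1000061035156, 186.0], [342.1000061035156, 201.5], [339.6000061035156, 202.6999969482422]]
T orange [285 205   9  16  52] [289.  212.4] [[284.6000061035156, 205.1999969482422], [287.5, 204.10000610351562], [293.3999938964844, 219.8000030517578], [290.5, 220.89999389648438]]
T blue [192 206  12  48 222] [197.4 228.1] [[191.10000610351562, 252.8000030517578], [192.3000030517578, 205.6999969482422], [203.10000610351562, 206.0], [202.0, 253.10000610351562]]
T green [282 176  39  16 242] [296.3 182.4] [[279.70001220703125, 182.60000610351562], [317.3999938964844, 168.89999389648438], [320.6000061035156, 177.8000030517578], [282.8999938964844, 191.5]]
```

View pics/s3.png

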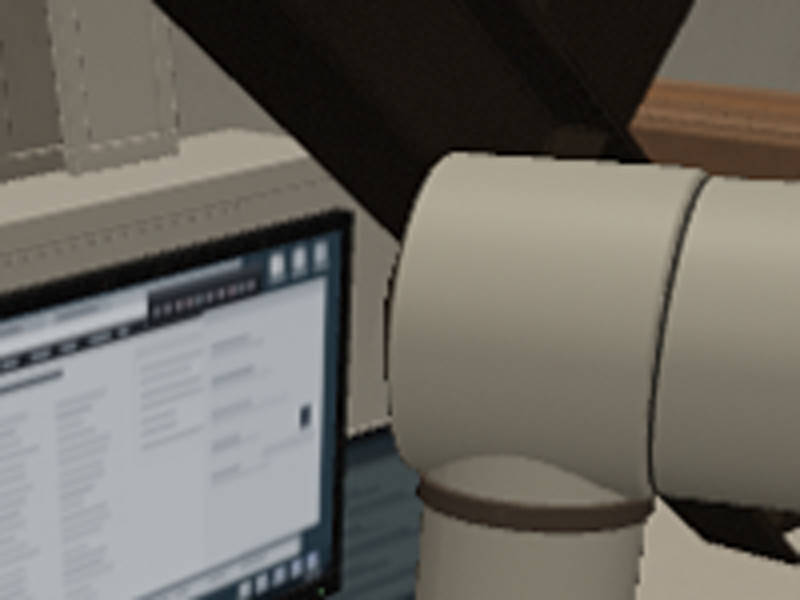

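Run:
```python
from h import *
S=snap("scene");T=snap("top")
# cabinet corner
o,d1=ray(S,(268.5,0));_,d2=ray(S,(330,60)); n=np.cross(d1,d2)
ot,dt=ray(T,(298,178)); t=(o-ot)@n/(dt@n); print("cab corner",ot+t*dt)
# other px of block's bottom-left edge in top view
cor=lambda x,y,sx,sy,k:(sx+(x+.5)/k-.5, sy+(y+.5)/k-.5)
s1=lambda x,y:cor(x,y,185,170,4); s2=lambda x,y:cor(x,y,140,225,5); t1=lambda x,y:cor(x,y,120,150,5); t2=lambda x,y:cor(x,y,250,145,6)
P={}
def p(n,a,b):
    X,e=tri(S,a,T,b); P[n]=X; print(n,X.round(4),"gap",round(e,4))
p("grip top c",s2(376,92),t1(376,330))
p("hook far",s2(316,124),t1(404,241)); p("hook near",s2(462,290),t1(378,535))
p("L strip far end",s1(268,160),t2(137,166)); p("L strip near end",s1(440,213),t2(256,452))
p("R strip near end",s1(543,133),t2(548,343))
p("L notch",s1(350,190),t2(190,298)); p("R notch",s1(455,107),t2(477,183))
p("grey hook L",s1(372,203),t2(203,356));p("grey hook R",s1(486,107),t2(522,238))
p("green hook L",s1(305,174),t2(155,243))
for n,q in(("power",(270,256)),("mug",(436,182)),("stapler",(384,226))): print(n,plane(T,q,.04))
```

```text
cab corner [ 0.35742002 -0.12321182  0.5896882 ]
grip top c [0.4904 0.1047 0.1335] gap 0.0053
hook far [0.5622 0.0892 0.0714] gap 0.0008
hook near [0.4022 0.1297 0.068 ] gap 0.0023
L strip far end [ 0.5821 -0.1175  0.0998] gap 0.0013
L strip near end [ 0.4346 -0.1409  0.1037] gap 0.0046
R strip near end [ 0.4543 -0.2797  0.104 ] gap 0.0092
L notch [ 0.5127 -0.1292  0.0971] gap 0.0071
R notch [ 0.5347 -0.2687  0.1027] gap 0.0125
grey hook L [ 0.4867 -0.1278  0.0965] gap 0.0026
grey hook R [ 0.5066 -0.2789  0.1073] gap 0.0039
green hook L [ 0.5425 -0.1173  0.1032] gap 0.0007
power [ 0.36941484 -0.06415078  0.04      ]
mug [ 0.47944478 -0.56731879  0.04      ]
stapler [ 0.38537075 -0.3879123   0.04      ]
```

Run:
```python
from h import *
print([a for a in dir(bot) if a[0]!='_'])
s=cv2.imread("pics/scene0.png");t=cv2.imread("pics/top0.png")
g=lambda a:(255*(a/255.)**0.4).astype(np.uint8)
cv2.imwrite("pics/s4.png",g(cv2.resize(s[0:210,280:560],(800,600),interpolation=cv2.INTER_CUBIC)))
cv2.imwrite("pics/t4.png",g(cv2.resize(t[0:240,240:560],(800,600),interpolation=cv2.INTER_CUBIC)))
```

```text
['PlanningError', 'grip_point_offset']
```

View pics/s4.png

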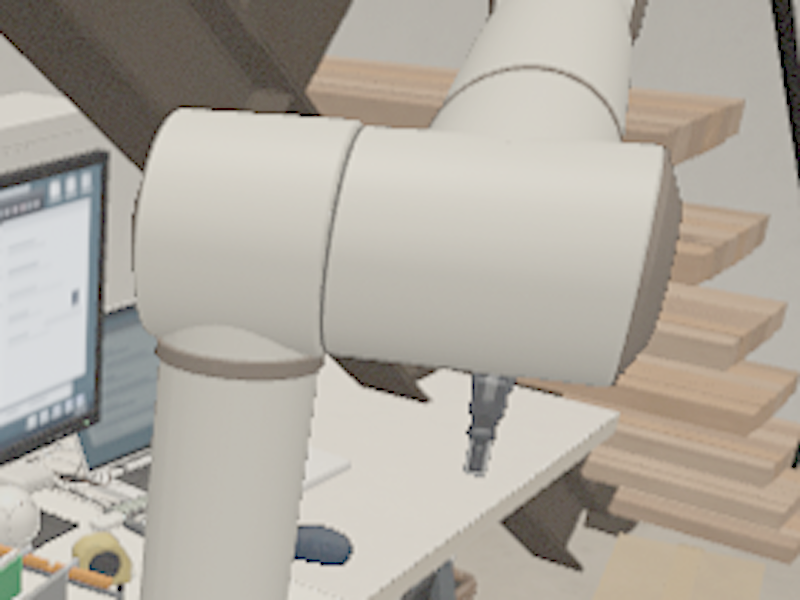

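View pics/t4.png

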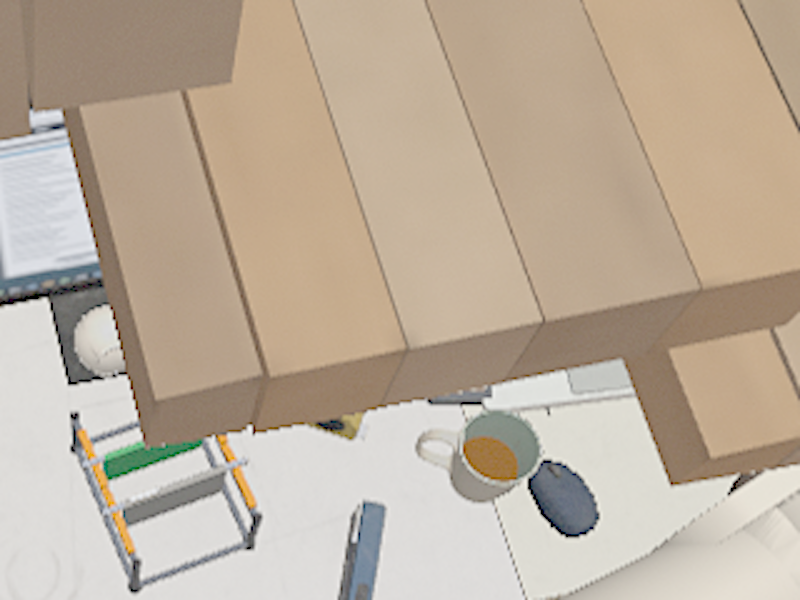

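Run:
```python
from h import *
S=snap("scene");T=snap("top")
print("nadir",proj(T,[.029,-.024,0]))
s4=lambda x,y:(280+x*.35,y*.35); t4=lambda x,y:(240+x*.4,y*.4)
def pl(c,a,b):
    o,d1=ray(c,a);_,d2=ray(c,b); return o,np.cross(d1,d2)
o,n=pl(S,s4(740,100),s4(785,300))
for q in((152,400),(262,375),(405,348),(543,320),(697,290),(710,460)):
    ot,dt=ray(T,t4(*q)); t=(o-ot)@n/(dt@n); X=ot+t*dt; print(q,X.round(3),proj(S,X).round(0))
```

```text
nadir [282.40900025 389.5595604 ]
(152, 400) [ 0.146 -0.06   1.151] [ 439. -408.]
(262, 375) [ 0.151 -0.088  1.141] [ 445. -384.]
(405, 348) [ 0.157 -0.128  1.126] [ 452. -352.]
(543, 320) [ 0.164 -0.172  1.11 ] [ 459. -322.]
(697, 290) [ 0.172 -0.227  1.09 ] [ 466. -288.]
(710, 460) [ 0.144 -0.255  1.013] [ 481. -221.]
```

Run:
```python
from h import *
S=snap("scene");T=snap("top")
s4=lambda x,y:(280+x*.35,y*.35)
for q in((740,100),(785,300),(430,400)):
    o,d=ray(S,s4(*q))
    for k in(1,1.25,1.5,1.75,2,2.25,2.5,3): X=o+d*k; print(q,k,X.round(2),proj(T,X).round(0))
for z in(.5,.6,.7,.8,.9,1.,1.1):
    X=plane(T,(298,178),z); print(X.round(3),proj(S,X).round(0))
```

```text
(740, 100) 1 [-0.04 -0.25  0.64] [450. 406.]
(740, 100) 1.25 [ 0.02 -0.49  0.6 ] [579. 327.]
(740, 100) 1.5 [ 0.08 -0.72  0.57] [687. 260.]
(740, 100) 1.75 [ 0.15 -0.96  0.53] [779. 204.]
(740, 100) 2 [ 0.21 -1.2   0.49] [858. 155.]
(740, 100) 2.25 [ 0.27 -1.44  0.45] [927. 113.]
(740, 100) 2.5 [ 0.34 -1.68  0.42] [987.  76.]
(740, 100) 3 [ 0.46 -2.16  0.34] [1088.   15.]
(785, 300) 1 [-0.1  -0.24  0.53] [434. 445.]
(785, 300) 1.25 [-0.05 -0.47  0.46] [546. 380.]
(785, 300) 1.5 [-0.   -0.71  0.4 ] [637. 327.]
(785, 300) 1.75 [ 0.04 -0.95  0.33] [712. 283.]
(785, 300) 2 [ 0.09 -1.18  0.27] [776. 245.]
(785, 300) 2.25 [ 0.14 -1.42  0.2 ] [831. 214.]
(785, 300) 2.5 [ 0.19 -1.65  0.14] [878. 186.]
(785, 300) 3 [ 0.29 -2.13  0.  ] [956. 141.]
(430, 400) 1 [ 0.08 -0.15  0.44] [344. 344.]
(430, 400) 1.25 [ 0.17 -0.36  0.35] [429. 279.]
(430, 400) 1.5 [ 0.27 -0.58  0.27] [496. 228.]
(430, 400) 1.75 [ 0.36 -0.79  0.18] [550. 186.]
(430, 400) 2 [ 0.46 -1.01  0.09] [595. 151.]
(430, 400) 2.25 [ 0.55 -1.22  0.  ] [633. 122.]
(430, 400) 2.5 [ 0.64 -1.44 -0.09] [665.  98.]
(430, 400) 3 [ 0.83 -1.87 -0.26] [717.  58.]
[ 0.393 -0.134  0.5  ] [307.  85.]
[ 0.353 -0.122  0.6  ] [319.  43.]
[ 0.314 -0.11   0.7  ] [333.  -7.]
[ 0.274 -0.098  0.8  ] [349. -66.]
[ 0.235 -0.086  0.9  ] [ 369. -138.]
[ 0.195 -0.074  1.   ] [ 394. -228.]
[ 0.156 -0.062  1.1  ] [ 426. -342.]
```

Run:
```python
from h import *
S=snap("scene");T=snap("top")
o,a=ray(S,(268.5,0));_,b=ray(S,(330,60))
for x in(.2,.3,.4,.5,.6,.8,1.,1.2):
    A=o+a*(x-o[0])/a[0];B=o+b*(x-o[0])/b[0]; print(x,A.round(2),B.round(2),((A-B)[2]/(A-B)[1]).round(2))
for z in(.3,.4,.5,.6,.7,.8): print(z,proj(S,(0,0,z)).round(),proj(T,(0,0,z)).round(),proj(S,(.1,-.3,z)).round(),proj(T,(.1,-.3,z)).round())
```

```text
0.2 [0.2  0.19 0.72] [0.2  0.04 0.61] 0.71
0.3 [0.3  0.09 0.71] [ 0.3  -0.09  0.58] 0.71
0.4 [ 0.4  -0.02  0.69] [ 0.4  -0.23  0.54] 0.71
0.5 [ 0.5  -0.12  0.68] [ 0.5  -0.36  0.5 ] 0.71
0.6 [ 0.6  -0.23  0.66] [ 0.6  -0.5   0.47] 0.71
0.8 [ 0.8  -0.43  0.63] [ 0.8  -0.77  0.4 ] 0.71
1.0 [ 1.   -0.64  0.6 ] [ 1.   -1.04  0.32] 0.71
1.2 [ 1.2  -0.85  0.57] [ 1.2  -1.31  0.25] 0.71
0.3 [421. 244.] [274. 407.] [444. 176.] [404. 325.]
0.4 [430. 197.] [273. 409.] [451. 136.] [415. 319.]
0.5 [439. 143.] [272. 411.] [459.  93.] [429. 312.]
0.6 [450.  82.] [270. 414.] [469.  45.] [446. 303.]
0.7 [463.  12.] [269. 417.] [479.  -8.] [467. 291.]
0.8 [478. -70.] [267. 422.] [490. -68.] [495. 276.]
```

Run:
```python
from h import *
S=snap("scene");T=snap("top")
cor=lambda x,y,sx,sy,k:(sx+(x+.5)/k-.5, sy+(y+.5)/k-.5)
s2=lambda x,y:cor(x,y,140,225,5); t1=lambda x,y:cor(x,y,120,150,5)
print(tri(S,s2(378,92),T,t1(375,346)))
print("top plane .136",plane(T,t1(375,346),.136), "scene",plane(S,s2(378,92),.136))
for n,c,a,b in(("T",T,t1(404,241),t1(378,535)),("S",S,s2(316,124),s2(462,290))):
    A=plane(c,a,.069);B=plane(c,b,.069);d=A-B;print(n,A,B,(A+B)/2,np.degrees(np.arctan2(d[1],d[0])),np.linalg.norm(d))
for n,c,box in(("S",S,(185,230,245,325)),("T",T,(165,225,265,348))):
    h=cv2.cvtColor(c["color"],cv2.COLOR_BGR2HSV)
    m=cv2.inRange(h,(4,130,90),(18,255,255));a,b,e,f=box
    ys,xs=np.nonzero(m[a:b,e:f]);xs=xs+e;ys=ys+a
    W=np.array([plane(c,(x,y),.1)[:2] for x,y in zip(xs,ys)])
    # split into two rails along approx rack y
    u=np.array([-np.sin(np.radians(9)),np.cos(np.radians(9))]); v=W@u
    for side in(0,1):
        k=(v>v.mean())==side; w=W[k]; vx,vy,x0,y0=cv2.fitLine(w.astype(np.float32),cv2.DIST_HUBER,0,1e-4,1e-4).ravel()
        d=np.array([vx,vy])*np.sign(vx); t=(w-[x0,y0])@d
        print(n,"rail",side,np.degrees(np.arctan2(d[1],d[0])).round(2),"ends",([x0,y0]+d*t.min()).round(4),([x0,y0]+d*t.max()).round(4),"len",np.ptp(t).round(4))
    big=cv2.resize(c["color"][a-8:b+8,e-8:f+8],None,fx=8,fy=8,interpolation=cv2.INTER_NEAREST); cv2.imwrite(f"pics/rk{n}.png",big); print(big.shape)
```

```text
(array([0.48213849, 0.10745339, 0.13787077]), np.float64(0.0011986961406326194))
top plane .136 [0.48330886 0.10802423 0.136     ] scene [0.48369022 0.10555024 0.136     ]
T [0.56352182 0.08962329 0.069     ] [0.40285918 0.13024481 0.069     ] [0.4831905  0.10993405 0.069     ] -14.189148286325604 0.16571840269097599
S [0.56464983 0.08699664 0.069     ] [0.40000815 0.13007568 0.069     ] [0.48232899 0.10853616 0.069     ] -14.662909318345887 0.17018427267768588
S rail 0 9.1 ends [ 0.4528 -0.2789] [ 0.6067 -0.2542] len 0.1558
S rail 1 8.52 ends [ 0.4306 -0.1407] [ 0.585  -0.1175] len 0.1561
(488, 768, 3)
T rail 0 9.58 ends [ 0.459 -0.278] [ 0.5461 -0.2633] len 0.0883
T rail 1 9.28 ends [ 0.4369 -0.1401] [ 0.5845 -0.116 ] len 0.1496
(608, 792, 3)
```

View pics/rkS.png

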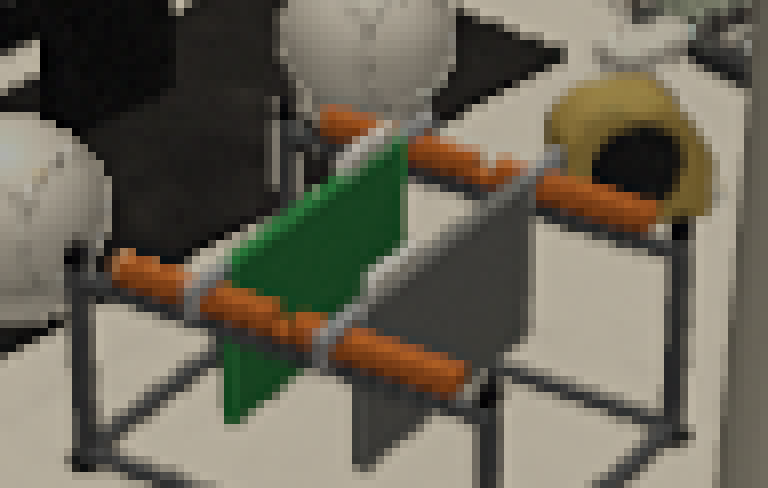

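View pics/rkT.png

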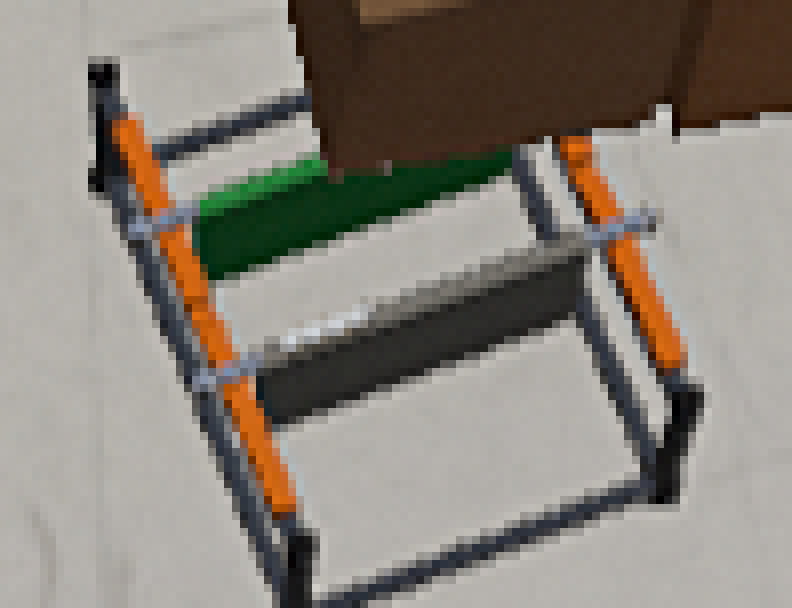

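Run:
```python
from h import *
S=snap("scene");T=snap("top")
C=np.array([.5205,-.1972]);th=np.radians(9.2);ex=np.array([np.cos(th),np.sin(th)]);ey=np.array([-ex[1],ex[0]])
s=lambda x,y:(237+x/8-.5,177+y/8-.5);t=lambda x,y:(257+x/8-.5,157+y/8-.5)
def r(n,c,q,z=.1):
    X=plane(c,q,z)[:2]-C; print(n,"rack x %.1f y %.1f mm"%(1e3*X@ex,1e3*X@ey))
r("S L notch",S,s(287,318),.097);r("S R notch",S,s(488,166),.097)
r("T L notch",T,t(198,298),.097);r("T R notch",T,t(577,152),.097)
r("T grey L",T,t(235,372),.103);r("T grey R",T,t(620,232),.103)
r("T green L",T,t(168,220),.103);
r("S grey L",S,s(330,335),.103);r("S grey R",S,s(545,170),.103)
r("S green L",S,s(207,285),.103);r("S green R",S,s(410,135),.103)
print(tri(S,s(287,318),T,t(198,298)),tri(S,s(488,166),T,t(577,152)))
for nm,a,b in(("Lnear",(462,378),(284,508)),("Lfar",(118,262),(124,122)),("Rnear",(655,215),(672,362))): print(nm,tri(S,s(*a),T,t(*b)))
```

```text
S L notch rack x 1.6 y 63.4 mm
S R notch rack x 0.4 y -75.7 mm
T L notch rack x 8.0 y 69.2 mm
T R notch rack x 10.0 y -70.4 mm
T grey L rack x -23.2 y 68.2 mm
T grey R rack x -24.2 y -71.0 mm
T green L rack x 35.8 y 69.1 mm
S grey L rack x -23.8 y 73.3 mm
S grey R rack x -25.6 y -75.3 mm
S green L rack x 34.0 y 68.0 mm
S green R rack x 34.0 y -71.6 mm
(array([ 0.51260112, -0.12950077,  0.10015496]), np.float64(0.008019863243498826)) (array([ 0.53590912, -0.26729312,  0.09940417]), np.float64(0.010643880295288063))
Lnear (array([ 0.43555577, -0.14045042,  0.10060359]), np.float64(0.0045031830320779774))
Lfar (array([ 0.58305339, -0.11675636,  0.10112631]), np.float64(0.0016629720903942069))
Rnear (array([ 0.45769443, -0.27808812,  0.10106874]), np.float64(0.004418754830680779))
```

```bash
python3 -m handwheel '[[0,0.0166,0.0348,0,8.1],[0,0.0332,0.0696,0,16.2],[0,0.0498,0.1044,0,24.3],[0,0.0664,0.1392,0,32.4],[0,0.083,0.174,0,40.5]]' 30
python3 -m handwheel '[[0,0.0166,0.0348,0,8.1],[0,0.0332,0.0696,0,16.2],[0,0.0498,0.1044,0,24.3],[0,0.0664,0.1392,0,32.4],[0,0.083,0.174,0,40.5]]'
```

```text
time: 1.3
ee_pos: [0.2677, -0.3428, 0.2314]
tcp_rot: [180.0, -0.0, -29.6]
wrist_force: [0.8, -0.2, 0.2]
opening: 0.0856
time: 1.8
ee_pos: [0.351, -0.1674, 0.2316]
tcp_rot: [180.0, -0.1, 11.2]
wrist_force: [0.3, -0.4, -0.9]
opening: 0.0854
```

Remaining: dx 0.132, dy 0.275, turn 64.4.

```bash
python3 -m handwheel '[[0,0.0166,0.0348,0,8.1],[0,0.0332,0.0696,0,16.2],[0,0.0498,0.1044,0,24.3],[0,0.0664,0.1392,0,32.4],[0,0.083,0.174,0,40.5]]'
python3 -m handwheel '[[0,0.0166,0.034,0,8.1],[0,0.0332,0.068,0,16.2],[0,0.049,0.1,0,23.5],[0,0.049,0.1,0,23.5]]'; python3 -c "
from h import *
snap('scene','a1');snap('top','a2');print(get_obs())"
```

```text
time: 2.3
ee_pos: [0.4344, 0.0083, 0.2318]
tcp_rot: [179.9, -0.1, 52.1]
wrist_force: [1.1, -0.7, 0.4]
opening: 0.0854
time: 2.7
ee_pos: [0.4845, 0.1114, 0.231]
tcp_rot: [180.0, -0.1, 76.0]
wrist_force: [-1.3, -0.1, 0.1]
opening: 0.0853
{'time': 2.8, 'q': array([ 1.26625055e+01, -2.53824866e+00,  2.45716452e+00,  9.49441937e+01,
        3.46993353e-02,  2.70746277e+01]), 'qd': array([-1.59597941, -1.41365489, -0.65810867,  0.24245248, -0.26577297,
        0.31141953]), 'joint_efforts': array([  1.36974782, -42.39099741,  46.81741118,  -0.26075427,
         0.08138011,  -0.13554863]), 'ee_pos': array([0.48337664, 0.1087782 , 0.23152596]), 'tcp_rot': array([ 1.79970187e+02, -5.42093680e-02,  7.55879075e+01]), 'wrist_force': array([-0.13020743,  0.19752273,  0.14317237]), 'torque': array([-0.00997089, -0.01407016, -0.03247683]), 'opening': 0.08544391123704632}
```

View pics/a1.png

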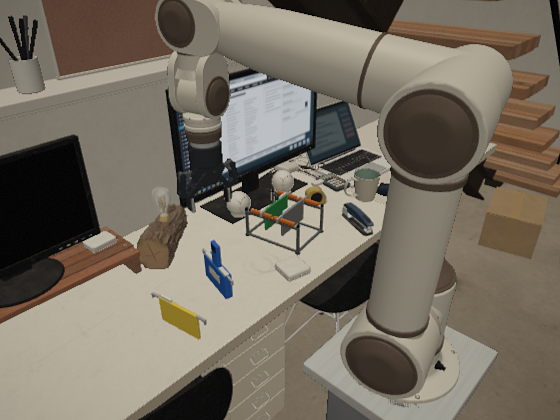

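View pics/a2.png

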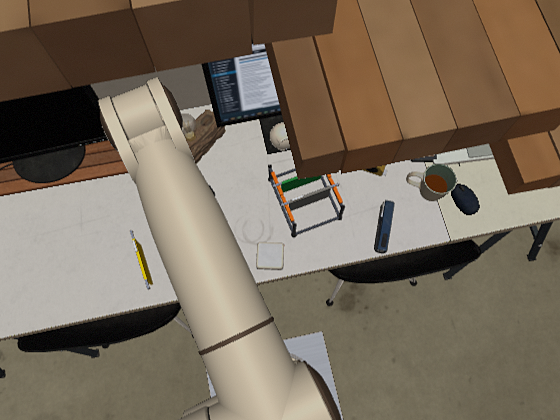

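```bash
python3 -m handwheel '[[0,0,0,-0.025,0],[0,0,0,-0.05,0],[0,0,0,-0.075,0],[0,0,0,-0.1,0],[0,0,0,-0.115,0]]'
python3 -m handwheel '[[0,0,0,-0.012,0],[0,0,0,-0.012,0]]'; python3 -c "
from h import *
c=snap('scene')['color'];cv2.imwrite('pics/b1.png',cv2.resize(c[150:320,140:310],(600,600),interpolation=cv2.INTER_CUBIC));print(get_obs()['ee_pos'],get_obs()['wrist_force'])"
```

```text
time: 3.3
ee_pos: [0.4824, 0.1075, 0.115]
tcp_rot: [-180.0, -0.0, 75.4]
wrist_force: [0.1, 0.1, 0.8]
opening: 0.0851
time: 3.5
ee_pos: [0.4817, 0.1069, 0.1019]
tcp_rot: [-179.9, 0.0, 75.4]
wrist_force: [0.5, 0.3, 0.6]
opening: 0.0852
[0.4822177  0.10711291 0.10302969] [-0.17763313  0.09981132 -0.12828959]
```

View pics/b1.png

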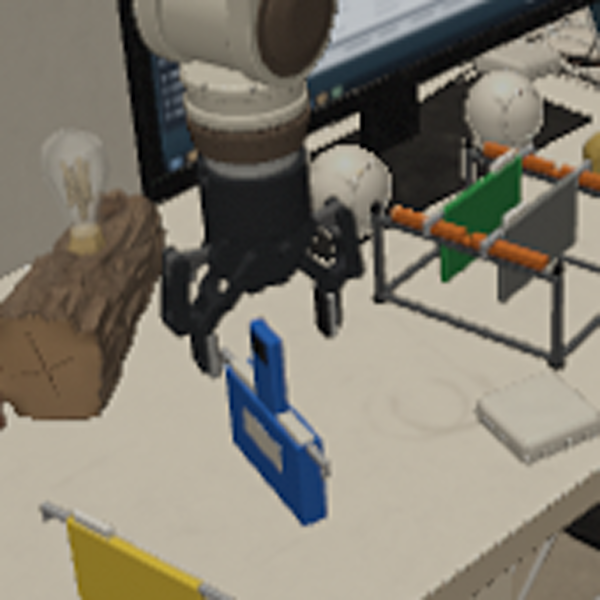

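```bash
python3 -m handwheel '[[0.5,0,0,0,0],[0.7,0,0,0,0],[0.8,0,0,0,0],[0.9,0,0,0,0],[1,0,0,0,0]]' 35
python3 -m handwheel '[[1,0,0,0,0],[1,0,0,0,0],[1,0,0,0,0]]'
```

```text
time: 4.05
ee_pos: [0.4823, 0.1072, 0.1032]
tcp_rot: [-180.0, -0.0, 75.4]
wrist_force: [0.8, -0.8, 1.4]
opening: 0.0123
time: 4.35
ee_pos: [0.4823, 0.1073, 0.1032]
tcp_rot: [-179.9, -0.0, 75.4]
wrist_force: [-0.5, 0.1, 0.3]
opening: 0.0116
```

```bash
python3 -m handwheel '[[1,0,0,0.01,0],[1,0,0,0.03,0],[1,0,0,0.06,0],[1,0,0,0.09,0],[1,0,0,0.12,0]]'
python3 -m handwheel '[[1,0,0,0.02,0],[1,0,0,0.032,0],[1,0,0,0.032,0],[1,0,0,0.032,0]]';  python3 -c "
from h import *
c=snap('scene')['color'];cv2.imwrite('pics/b2.png',cv2.resize(c[130:300,140:310],(600,600),interpolation=cv2.INTER_CUBIC));print(get_obs()['ee_pos'],get_obs()['wrist_force'],get_obs()['torque'])"
```

```text
time: 4.85
ee_pos: [0.482, 0.1072, 0.2248]
tcp_rot: [-179.9, 0.0, 75.4]
wrist_force: [0.2, 1.3, -2.3]
opening: 0.0115
time: 5.25
ee_pos: [0.4819, 0.1071, 0.2559]
tcp_rot: [-179.9, 0.0, 75.4]
wrist_force: [-0.9, 0.2, -2.8]
opening: 0.0118
[0.4817111  0.1070514  0.25550724] [ 0.09135792 -0.25940053 -3.43240619] [-0.01064207  0.00039862  0.00172352]
```

View pics/b2.png

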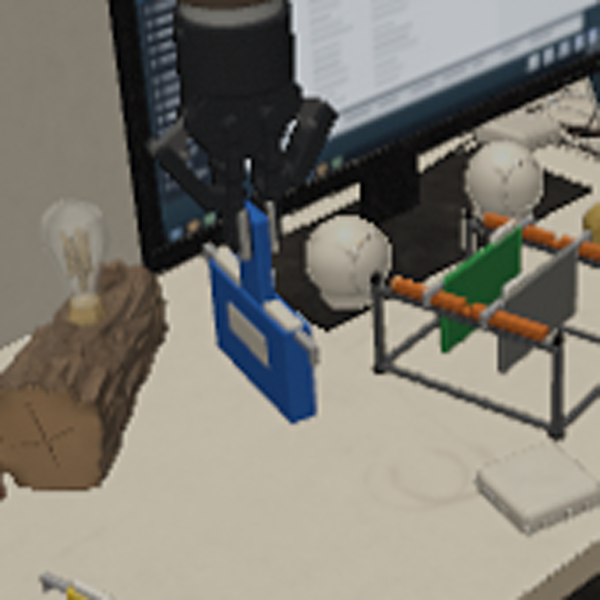

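```bash
python3 -m handwheel '[[1,0.003,-0.02,0,-4],[1,0.007,-0.05,0,-11],[1,0.012,-0.083,0,-18],[1,0.017,-0.116,0,-25],[1,0.022,-0.15,0,-33]]'
python3 -m handwheel '[[1,0.006,-0.04,0,-8],[1,0.011,-0.08,0,-16],[1,0.017,-0.115,0,-25],[1,0.022,-0.145,0,-32],[1,0.0225,-0.153,0,-33.2]]'
python3 -m handwheel '[[1,0,0,0,0],[1,0,0,0,0]]'
python3 -c "
from h import *
S=snap('scene','c0');c=S['color'];cv2.imwrite('pics/c1.png',cv2.resize(c[110:270,220:380],(600,600),interpolation=cv2.INTER_CUBIC));T=snap('top','c2');print(get_obs())
cv2.imwrite('pics/c3.png',cv2.resize(T['color'][150:250,250:370],(720,600),interpolation=cv2.INTER_CUBIC))"
```

```text
time: 5.8
ee_pos: [0.5033, -0.0441, 0.2541]
tcp_rot: [-179.8, 0.1, 42.1]
wrist_force: [1.6, 0.6, -3.5]
opening: 0.0113
time: 6.3
ee_pos: [0.5255, -0.1997, 0.2519]
tcp_rot: [-179.7, 0.3, 8.5]
wrist_force: [0.8, 0.3, -3.2]
opening: 0.0115
time: 6.5
ee_pos: [0.5251, -0.1992, 0.2508]
tcp_rot: [-179.6, 0.4, 8.6]
wrist_force: [-0.6, 0.6, -1.5]
opening: 0.0117
{'time': 6.6, 'q': array([-20.77414832,   7.57130365,  15.18911912,  98.04298805,
         0.12213663,  60.55098639]), 'qd': array([ 0.20827396, -0.36825021,  0.32188035,  0.06870469, -0.10034186,
        0.15032757]), 'joint_efforts': array([-6.35580998e-01, -5.50698352e+01,  4.69932175e+01,  4.79651999e-02,
       -1.90994219e-02, -6.10097646e-03]), 'ee_pos': array([ 0.52530573, -0.19862398,  0.2517058 ]), 'tcp_rot': array([-179.68460732,    0.31018902,    8.67526586]), 'wrist_force': array([-0.53497641,  0.0401845 , -2.76929609]), 'torque': array([ 0.00502257, -0.02800678, -0.00704906]), 'opening': 0.011390349149748678}
```

View pics/c1.png

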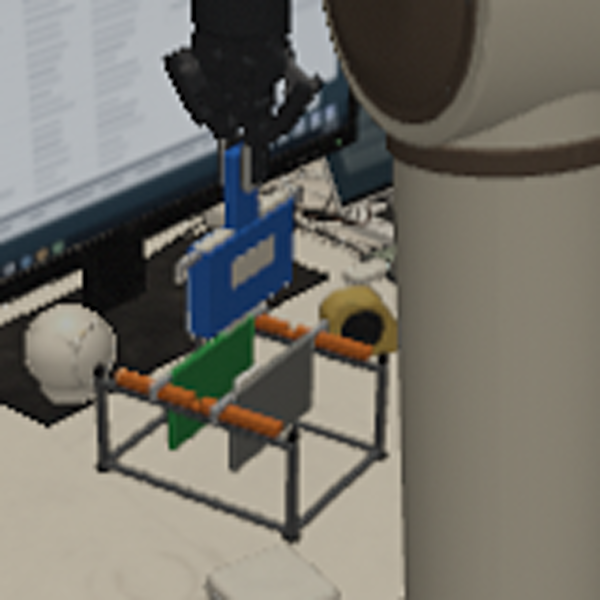

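View pics/c2.png

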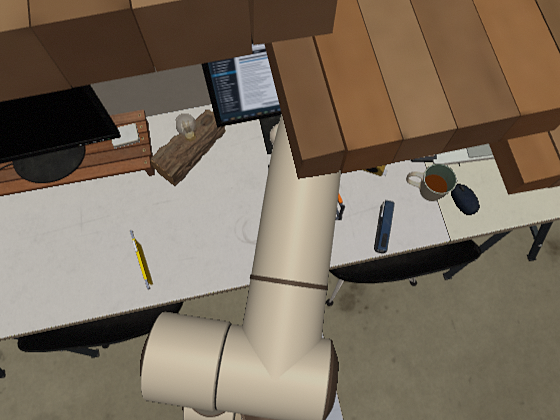

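```bash
python3 -c "
from h import *
c=cv2.imread('pics/c0.png');cv2.imwrite('pics/c4.png',cv2.resize(c[140:205,260:325],(780,780)[:2] if 0 else (600,600),interpolation=cv2.INTER_CUBIC))"
```

```text
(no output)
```

View pics/c4.png

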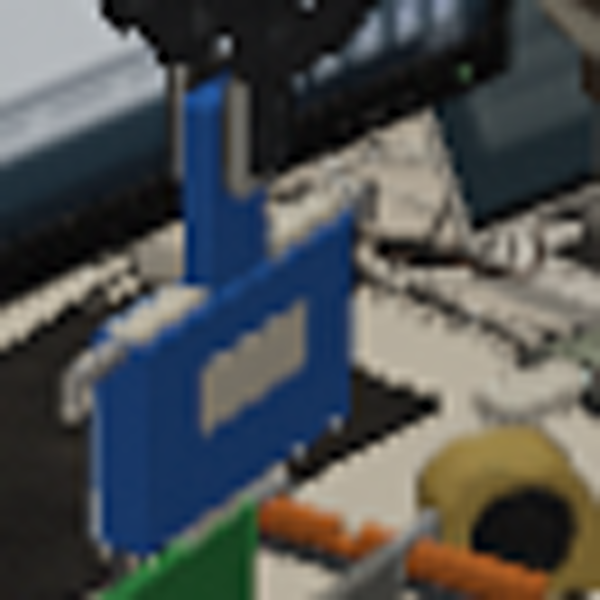

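Run:
```python
from h import *
S=snap("scene")
C=np.array([.5205,-.1972]);th=np.radians(9.2);ex=np.array([np.cos(th),np.sin(th)]);ey=np.array([-ex[1],ex[0]])
k=600/65
f=lambda x,y:(260+(x+.5)/k-.5,140+(y+.5)/k-.5)
for n,q,z in(("bot L",(152,553),0),("bot R",(352,418),0),("top L",(148,350),.072),("top R",(357,212),.072),("end far bot",(100,543),0),("hook tip L",(72,385),.064)):
    X=plane(S,f(*q),.1487+z)[:2]-C; print(n,(1e3*X@ex).round(1),(1e3*X@ey).round(1))
```

```text
bot L -3.5 50.9
bot R -7.8 -62.0
top L -5.0 54.1
top R -5.8 -66.5
end far bot 13.8 54.3
hook tip L 10.2 72.9
```

```bash
python3 -m handwheel '[[1,-0.003,0.001,0,0.4],[1,-0.0069,0.002,0,0.7],[1,-0.0069,0.002,-0.015,0.7],[1,-0.0069,0.002,-0.03,0.7],[1,-0.0069,0.002,-0.03,0.7]]'
python3 -c "
from h import *
S=snap('scene','d0');c=S['color'];o=get_obs();print(o['ee_pos'],o['tcp_rot'],o['wrist_force'])
C=np.array([.5205,-.1972]);th=np.radians(9.2);ex=np.array([np.cos(th),np.sin(th)]);ey=np.array([-ex[1],ex[0]]);d=o['ee_pos'][:2]-C;print(d@ex,d@ey)
cv2.imwrite('pics/d1.png',cv2.resize(c[150:240,240:330],(600,600),interpolation=cv2.INTER_CUBIC))"
```

```text
time: 7.15
ee_pos: [0.5176, -0.196, 0.2203]
tcp_rot: [-179.6, 0.4, 9.4]
wrist_force: [-0.2, -0.8, -2.4]
opening: 0.0114
[ 0.51788183 -0.19613896  0.22157589] [-179.66480296    0.35102509    9.41309748] [ 0.07386792 -0.25324576 -2.29434131]
-0.0024148496222992926 0.0014659872280629945
```

View pics/d1.png

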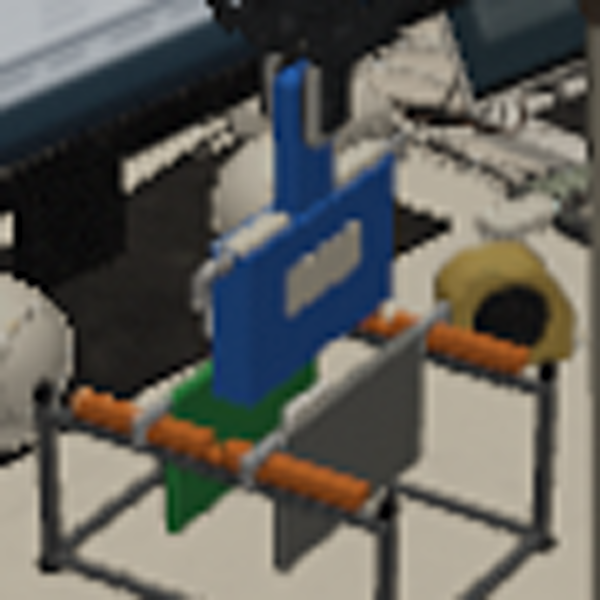

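Run:
```python
from h import *
S=snap("scene")
C=np.array([.5205,-.1972]);th=np.radians(9.2);ex=np.array([np.cos(th),np.sin(th)]);ey=np.array([-ex[1],ex[0]])
k=600/90
f=lambda x,y:(240+(x+.5)/k-.5,150+(y+.5)/k-.5)
for n,q,z in(("bot L",(250,407),.1185),("bot R",(393,297),.1185),("end far bot",(213,396),.1185),("grey tabtop L",(270,440),.106),("grey top R",(425,325),.106),("L notch",(220,447),.099),("Lstrip near end",(368,492),.098)):
    X=plane(S,f(*q),z)[:2]-C; print(n,(1e3*X@ex).round(1),(1e3*X@ey).round(1))
```

```text
bot L -12.5 59.5
bot R -12.1 -60.6
end far bot 6.4 60.2
grey tabtop L -23.6 60.7
grey top R -26.9 -65.2
L notch -2.0 67.7
Lstrip near end -75.2 63.2
```

```bash
python3 -m handwheel '[[1,0,0,-0.015,0],[1,0,0,-0.03,0],[1,0,0,-0.045,0],[1,0,0,-0.06,0],[1,0,0,-0.07,0]]'
python3 -m handwheel '[[1,0,0,-0.003,0],[1,0,0,-0.005,0],[1,0,0,-0.005,0]]'
python3 -c "
from h import *
S=snap('scene','e0');c=S['color'];o=get_obs();print(o['ee_pos'],o['tcp_rot'],o['wrist_force'])
C=np.array([.5205,-.1972]);th=np.radians(9.2);ex=np.array([np.cos(th),np.sin(th)]);ey=np.array([-ex[1],ex[0]]);d=o['ee_pos'][:2]-C;print(d@ex,d@ey)
cv2.imwrite('pics/e1.png',cv2.resize(c[160:240,240:320],(600,600),interpolation=cv2.INTER_CUBIC))"
```

```text
time: 7.75
ee_pos: [0.5183, -0.1962, 0.1524]
tcp_rot: [-179.7, 0.3, 9.4]
wrist_force: [1.0, 1.0, -1.8]
opening: 0.0113
time: 8.05
ee_pos: [0.5185, -0.1963, 0.1481]
tcp_rot: [-179.7, 0.2, 9.4]
wrist_force: [0.4, -0.1, -2.5]
opening: 0.0119
[ 0.51856315 -0.19635602  0.14815921] [-179.73909703    0.22171519    9.4209786 ] [ 0.22945282 -0.26645448 -2.61338865]
-0.0017769980418416717 0.0011427940837035874
```

View pics/e1.png

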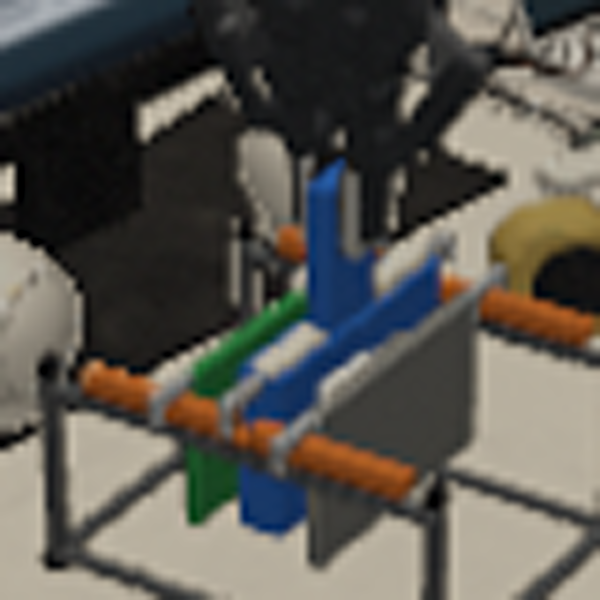

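```bash
python3 -m handwheel '[[1,0,0,-0.003,0],[1,0,0,-0.006,0],[1,0,0,-0.008,0],[1,0,0,-0.008,0]]'
python3 -m handwheel '[[1,0,0,-0.001,0],[1,0,0,-0.001,0]]';python3 -m handwheel '[[1,0,0,-0.001,0],[1,0,0,-0.001,0]]'
```

```text
time: 8.5
ee_pos: [0.5183, -0.1963, 0.1397]
tcp_rot: [-179.7, 0.3, 9.4]
wrist_force: [-0.5, 0.2, -3.0]
opening: 0.0114
time: 8.7
ee_pos: [0.5183, -0.1963, 0.1386]
tcp_rot: [-179.7, 0.3, 9.4]
wrist_force: [0.9, 0.2, -2.9]
opening: 0.0117
time: 8.9
ee_pos: [0.5183, -0.1963, 0.1375]
tcp_rot: [-179.7, 0.3, 9.4]
wrist_force: [-0.5, -0.3, -2.1]
opening: 0.0115
```

```bash
python3 -m handwheel '[[1,0,0,-0.0008,0],[1,0,0,-0.0008,0]]';python3 -m handwheel '[[1,0,0,0,0],[1,0,0,0,0]]'; python3 -c "
from h import *
o=get_obs();print(o['wrist_force'],o['torque'],o['ee_pos'])"
```

```text
time: 9.1
ee_pos: [0.5183, -0.1963, 0.1366]
tcp_rot: [-179.7, 0.3, 9.4]
wrist_force: [0.4, 0.1, -2.7]
opening: 0.0115
time: 9.3
ee_pos: [0.5183, -0.1963, 0.1367]
tcp_rot: [-179.7, 0.3, 9.4]
wrist_force: [-0.4, -0.9, -2.1]
opening: 0.0112
[-0.38189066 -0.85352571 -2.07037563] [ 0.05955263 -0.00770049  0.01704518] [ 0.51831345 -0.19627261  0.13671209]
```

```bash
for i in 1 2; do python3 -m handwheel '[[1,0,0,-0.0007,0],[1,0,0,-0.0007,0]]' | egrep 'ee_pos|force'; python3 -c "
from h import *
o=get_obs();print(o['torque'])"; done
```

```text
ee_pos: [0.5185, -0.1963, 0.1361]
wrist_force: [0.4, -0.2, -0.7]
[ 0.08052004 -0.22042954  0.00217768]
ee_pos: [0.5187, -0.1962, 0.1355]
wrist_force: [1.9, 0.4, -0.1]
[ 0.17870357 -0.29217187 -0.02166104]
```

```bash
for i in 1; do python3 -m handwheel '[[1,0.001,0.0002,0,0],[1,0.001,0.0002,0,0]]' | egrep 'ee_pos|force'; python3 -c "
from h import *
o=get_obs();print(o['torque'])"; done
python3 -m handwheel '[[1,0.001,0.0002,0,0],[1,0.001,0.0002,0,0]]' | egrep 'ee_pos|force'; python3 -c "
from h import *
o=get_obs();print(o['torque'])"
```

```text
ee_pos: [0.5196, -0.196, 0.1353]
wrist_force: [-0.3, -0.0, -2.4]
[ 0.01023673 -0.04015164  0.01816187]
ee_pos: [0.5206, -0.1958, 0.1351]
wrist_force: [-0.6, -0.4, -2.8]
[ 0.0050578  -0.0300911  -0.00487551]
```

```bash
for i in 1 2; do python3 -m handwheel '[[1,0,0,-0.001,0],[1,0,0,-0.001,0]]' | egrep 'ee_pos|force'; python3 -c "
from h import *
o=get_obs();print(o['torque'])"; done
```

```text
ee_pos: [0.5205, -0.1957, 0.1337]
wrist_force: [-0.0, 0.7, -2.9]
[-0.02447188  0.01441224 -0.01461651]
ee_pos: [0.5204, -0.1957, 0.1325]
wrist_force: [0.1, 0.3, -2.9]
[-0.04692063 -0.02029518  0.00863557]
```

Dropping freely into the notch (4 mm below first contact, no load). Continue to seat.

```bash
for i in 1 2 3; do python3 -m handwheel '[[1,0,0,-0.0007,0],[1,0,0,-0.0007,0]]' | egrep 'ee_pos|force'; python3 -c "
from h import *
o=get_obs();print(o['torque'])"; done
```

```text
ee_pos: [0.5203, -0.1957, 0.1317]
wrist_force: [0.1, 0.6, -2.2]
[-0.00485774  0.00550032  0.03506604]
ee_pos: [0.5203, -0.1957, 0.1309]
wrist_force: [0.3, 0.2, -2.8]
[-0.00409206 -0.01669444  0.01995197]
ee_pos: [0.5203, -0.1957, 0.1304]
wrist_force: [-1.0, 0.2, -0.9]
[0.04905605 0.07821432 0.01275289]
```

```bash
python3 -m handwheel '[[1,0,0,-0.0005,0],[1,0,0,-0.0005,0]]' | egrep 'ee_pos|force'; python3 -c "
from h import *
S=snap('scene','f0');c=S['color'];o=get_obs();print(o['ee_pos'],o['wrist_force'],o['torque'])
cv2.imwrite('pics/f1.png',cv2.resize(c[160:240,240:320],(600,600),interpolation=cv2.INTER_CUBIC))"
```

```text
ee_pos: [0.5204, -0.1957, 0.1302]
wrist_force: [-0.9, -0.8, 0.6]
[ 0.52035109 -0.19572308  0.13013492] [-1.31285217  2.10431804 -0.04513349] [0.11442336 0.26595546 0.00607932]
```

View pics/f1.png

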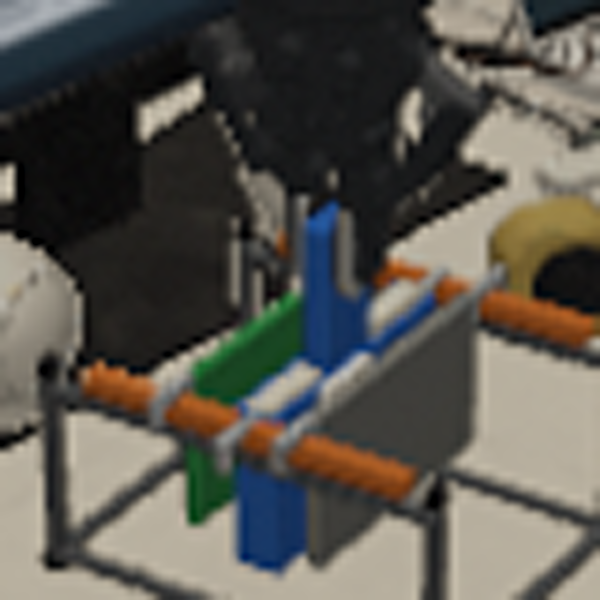

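```bash
python3 -m handwheel '[[0.84,0,0,0,0],[0.82,0,0,0,0],[0.78,0,0,0,0],[0.72,0,0,0,0],[0.66,0,0,0,0]]';python3 -m handwheel '[[0.62,0,0,0,0],[0.6,0,0,0,0],[0.6,0,0,0,0]]'; python3 -c "
from h import *
S=snap('scene','g0');c=S['color'];o=get_obs();print(o['ee_pos'],o['wrist_force'],o['torque'])
cv2.imwrite('pics/g1.png',cv2.resize(c[160:240,240:320],(600,600),interpolation=cv2.INTER_CUBIC))"
```

```text
time: 11.85
ee_pos: [0.5204, -0.1957, 0.1301]
tcp_rot: [-179.7, 0.3, 9.4]
wrist_force: [0.5, -0.0, -0.1]
opening: 0.0293
time: 12.15
ee_pos: [0.5204, -0.1958, 0.1301]
tcp_rot: [-179.7, 0.3, 9.4]
wrist_force: [-0.5, 0.2, -0.5]
opening: 0.034
[ 0.52036193 -0.19575625  0.13010884] [-0.14140578 -0.18203222 -0.24271976] [-0.03648727  0.00490105  0.00399894]
```

View pics/g1.png

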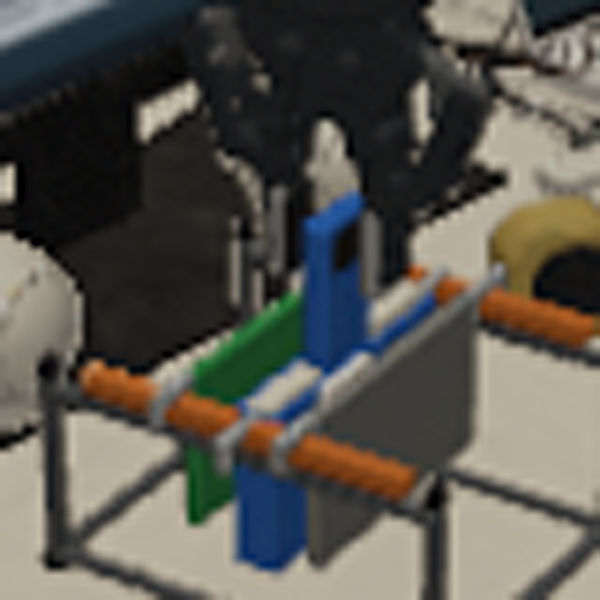

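```bash
python3 -m handwheel '[[0.6,0,0,0.005,0],[0.6,0,0,0.015,0],[0.6,0,0,0.03,0],[0.6,0,0,0.055,0],[0.6,0,0,0.085,0]]';python3 -m handwheel '[[0.6,0,0,0.03,0],[0.6,0,0,0.05,0],[0.6,-0.01,0.04,0.05,0],[0.6,-0.02,0.08,0.05,0],[0.6,-0.03,0.12,0.05,0]]';python3 -m handwheel '[[0.6,-0.01,0.04,0,0],[0.6,-0.02,0.08,0,0],[0.6,-0.03,0.12,0,0],[0.6,-0.03,0.12,0,0]]'; python3 -c "
from h import *
S=snap('scene','h0');T=snap('top','h1');o=get_obs();print(o['ee_pos'],o['wrist_force'])
cv2.imwrite('pics/h2.png',cv2.resize(S['color'][160:240,240:320],(600,600),interpolation=cv2.INTER_CUBIC))
cv2.imwrite('pics/h3.png',cv2.resize(T['color'][145:245,250:370],(720,600),interpolation=cv2.INTER_CUBIC))"
```

```text
time: 12.7
ee_pos: [0.5201, -0.1956, 0.2167]
tcp_rot: [-179.7, 0.3, 9.4]
wrist_force: [0.6, 0.3, 0.1]
opening: 0.0341
time: 13.2
ee_pos: [0.4897, -0.0746, 0.2682]
tcp_rot: [-179.7, 0.2, 9.4]
wrist_force: [1.2, 0.5, -0.5]
opening: 0.0342
time: 13.6
ee_pos: [0.4587, 0.0489, 0.2702]
tcp_rot: [-179.7, 0.1, 9.6]
wrist_force: [0.8, -0.7, 1.0]
opening: 0.034
[0.4596485  0.04609396 0.26964206] [-0.47889242 -0.33696857  0.11620179]
```

View pics/h2.png

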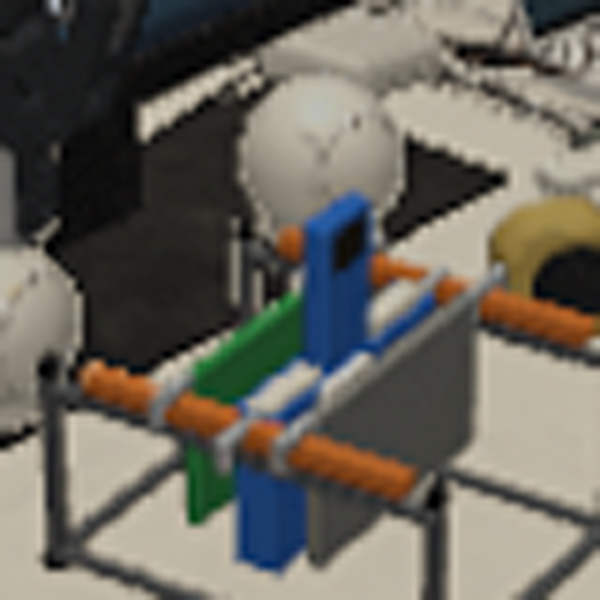

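View pics/h3.png

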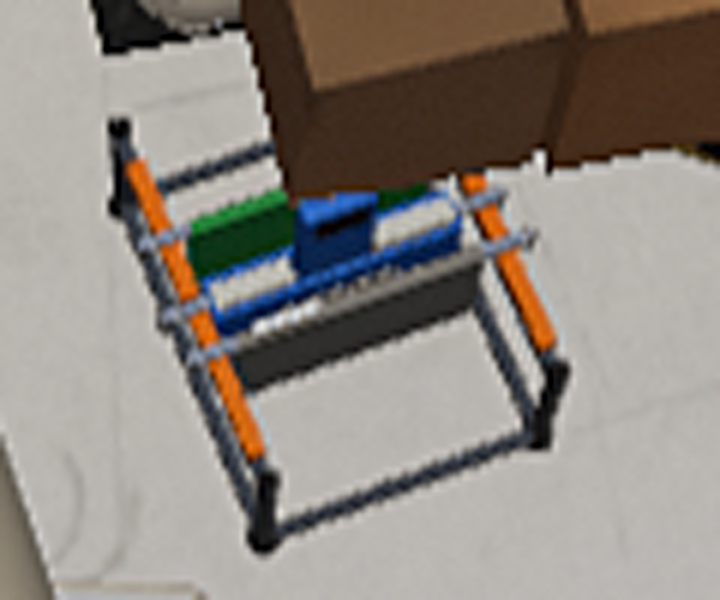

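Run:
```python
from h import *
S=cv2.imread("pics/h0.png");T=cv2.imread("pics/h1.png");T0=cv2.imread("pics/top0.png")
a=cv2.resize(T[165:215,268:308],(400,500),interpolation=cv2.INTER_NEAREST);b=cv2.resize(T0[165:215,268:308],(400,500),interpolation=cv2.INTER_NEAREST)
cv2.imwrite("pics/i1.png",np.hstack([b,a]))
cv2.imwrite("pics/i2.png",cv2.resize(S[185:240,250:315],(768,650),interpolation=cv2.INTER_CUBIC)[:600])
```

```text
(no output)
```

View pics/i1.png

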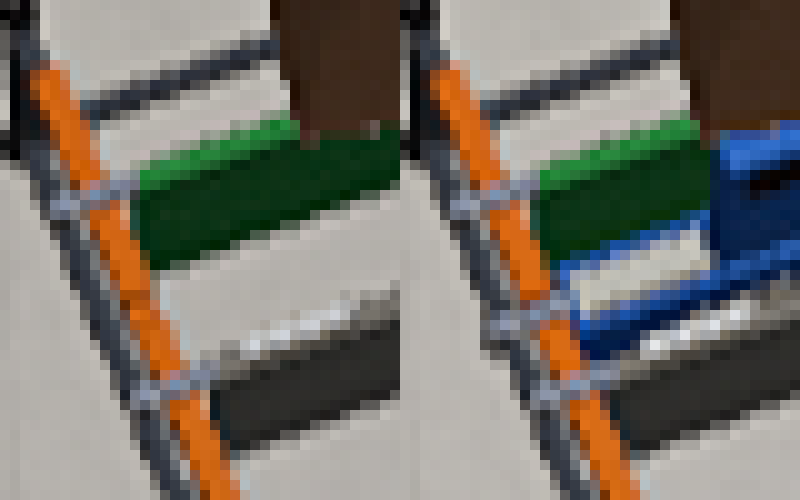

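View pics/i2.png

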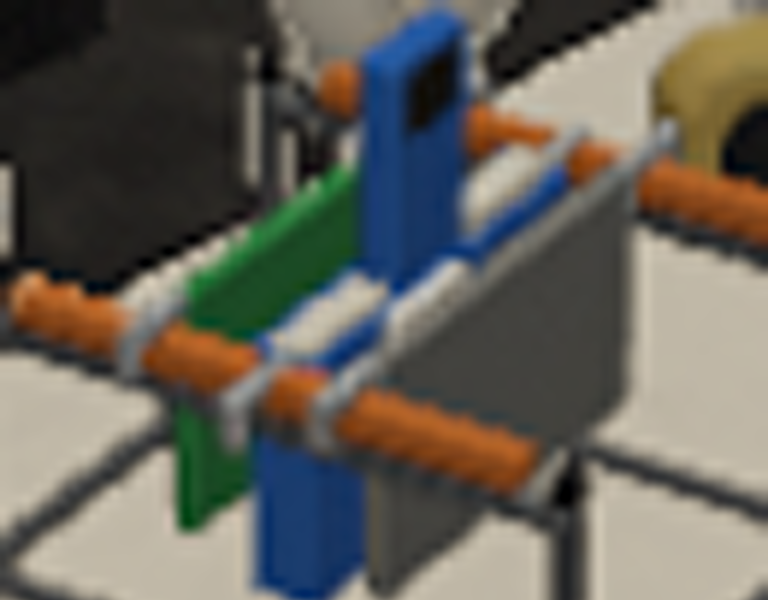

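Run:
```python
from h import *
S=snap("scene","j0");T=snap("top","j1")
s=lambda x,y:(250+(x+.5)/(768/65)-.5,185+(y+.5)/(650/55)-.5); t=lambda x,y:(268+(x+.5)/10-.5,165+(y+.5)/10-.5)
for n,a,b in(("green L tip",(132,335),(62,205)),("pocket L tip",(232,405),(92,325)),("grey L tip",(322,402),(142,390))): print(n,tri(S,s(*a),T,t(*b)))
for k,f in((S,"scene0"),(T,"top0")):
    d=cv2.absdiff(k["color"],cv2.imread(f"pics/{f}.png")).max(2)
    cv2.imwrite(f"pics/df_{f}.png",cv2.convertScaleAbs(d,alpha=2))
print(get_obs()["wrist_force"],get_obs()["time"])
```

```text
green L tip (array([ 0.541017  , -0.11337569,  0.10669952]), np.float64(0.0033309202446598287))
pocket L tip (array([ 0.50831718, -0.11457753,  0.09912738]), np.float64(0.003525227304799513))
grey L tip (array([ 0.48558475, -0.12306828,  0.10518898]), np.float64(0.0027469900766770947))
[ 0.22333831 -1.11560013 -0.26467785] 13.8
```

View pics/df_scene0.png

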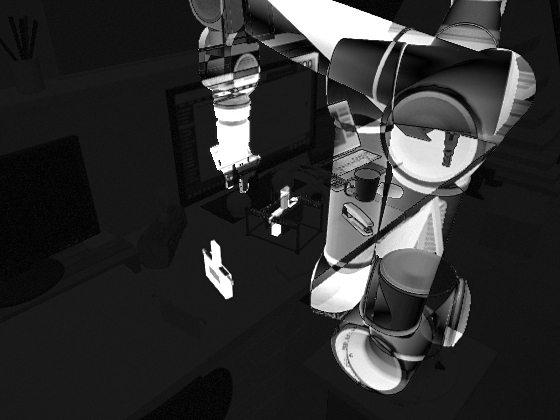

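View pics/df_top0.png

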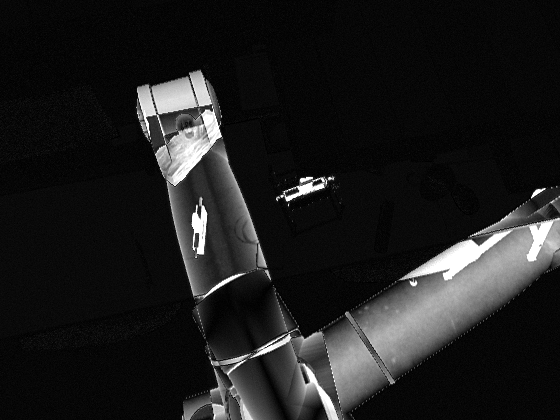

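The pocket's hook sits about 6–7 mm lower than the dividers' hooks. The difference pictures show changes only where the pocket and the arm moved.

```bash
python3 -c "
from workcell import job_done
print(job_done())"
```

```text
the job is handed in; nothing more can be done
None
```

I hung the blue pocket between the two dividers, with its hooks home in the notches, let go and handed the job in at about 13.8 s.

**What I did:** I pinched the grip, lifted the pocket and turned it to line up with the frame. I lowered it until it touched lightly (about 2.6 N), with a sideways push from the notch bevel. Sliding 2 mm along +x took the load off, and the hooks then dropped about 5 mm freely to a soft stop. I opened the fingers and backed away.

**Last checks:**
- **Depth:** The gripper height puts the hooks about 7 mm below the rail tops. Seen from both cameras, the pocket's near hook sits about 6–7 mm lower than the dividers' hooks.
- **Surroundings:** Comparing pictures from before and after shows no movement of the dividers, and none of the mug, stapler or power brick. Only the pocket and arm changed.
- **After release:** The wrist force went back to about zero.

**What disagreed or was less certain:**
- **Notch position:** The top camera put the notch at +8 to +10 mm along the rails, while the scene camera put it at about +1 mm. By touch it was near 0, so the top view had probably shown a shaded notch wall.
- **Far hook:** I saw its depth less directly than the near one's. I judged it from the pocket staying level and the gripper height.

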